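Show the assistant which stone goes in which box

ROBOT

A 6-joint arm with a two-finger parallel gripper is mounted at the origin on the work surface. World frame = base frame: x ahead of the robot, y to its left, z up, the work surface at z = 0. Lengths are in m, angles in rad, forces in N, time in s.
With the tool pointing down it reaches from about 0.35 to 0.775 m from the base axis. Payload 5.5 kg.
Tool frame: the origin (TCP) lies between the finger pads, 19 mm behind the fingertips; this is the grasp point; z points along the fingers, y is the line along which they close (so a half turn about z gives the same grasp; the last joint's range is limited). The gripper opens to 85 mm and grips with 20 to 120 N. Pads are 22 mm wide; open, the fingers measure 114 mm over their backs; the gripper's body (76 mm by 85 mm) begins 54 mm behind the grasp point. The pads swing forward as they close: fully open they stand 13 mm farther back than shut.
Start: joints at [0.997, 0.313, 0.046, 1.304, 0, 1.431], TCP at [0.242, 0.522, 0.25] pointing down, gripper open.
Joint ranges: [-2.76, 2.76], [-0.86, 1.69], [-1.03, 1.26], [-2.2, 2.34], [-1.47, 1.5], [-3.14, 3.14]. Speed limits (rad/s): [2.57, 2.57, 3.14, 3.14, 3.14, 3.14].

INTERFACE

Orientations are given as a unit quaternion [w, x, y, z].
In Python, from workcell import env gives the robot as it stands. The module is installed in compiled form; this text tells all that it offers.
- The arm moves only by the tool carry_out, never from a script. Its argument "series" is a list of rows, each an object with "delta_rot": the turn, a rotation vector about the world's x, y, z normalised to -1 to 1, where 1 is 0.1 rad, a list of three; "travel": the shift along the world's x, y, z normalised to -1 to 1, where 1 is 0.025 m, a list of three; "fingers": the closure, from -1 (fully open) to 1 (shut). In form: [{"delta_rot": [ax, ay, az], "travel": [tx, ty, tz], "fingers": fingers}, ...]. A call has 1 to 5 rows; each row shifts and turns the commanded pose from where the row before left it; what a row does not reach is not made up. A row lasts 1/8 s, in which the tool goes at most 62.5 mm and 10.7 degrees, less where a joint would pass 70% of its speed; a pose out of reach is approached as far as the arm can. A call with a number of a shift or a turn outside -1 to 1 is refused whole. A call with a gripper value outside its range is refused whole. The fingers move at their own pace and stop on an object; "squeeze" is the grip in N (left out, the last holds). Time passes only in rows, so rows that do not move let the fingers close. It gives the time, the measured TCP pose, the force, the opening and the grip force at its end, in the units of the state.
- env.get_state(): the state, without advancing time (a new reading comes with each control period).
- env.read_camera(name): name is "scene" or "top" or "wrist"; returns a dict with "color" (384x512x3 uint8, red, green, blue), "fx", "fy", "cx", "cy" (pixels), "D" ([k1, k2, p1, p2, k3] as OpenCV has them; the pictures are not rectified), "world_from_camera" (4x4, takes a point from camera to world coordinates); the wrist camera has in their place "hand_eye" (4x4, takes a point from camera to tool coordinates, whose origin is the TCP and whose axes are the flange's). Camera axes: x right, y up, looking along -z (the intrinsics and any distortion apply to the point x, -y, -z); pixel columns grow to the right and rows downward; lengths in m; the calibration is good to about 2 mm. A picture is of the moment at which its call begins: read the wrist's pose just before it. There is no depth.
- env.hand_in(): hands the job in; it is judged then, once.
The state is a dict: "clock": time; "joint_pos": joint angles; "qvel": joint speeds; "tau": joint torques, N m; "tcp_pos": TCP position; "orientation": TCP orientation; "wrist_force": force on the tool from outside, world axes, zero at the start; "ft_torque": the same for the moment, N m; "finger_gap": finger opening in m; "grip_force": force on a finger pad.
Only numpy, scipy, OpenCV 4.12 (cv2) and the standard library are available. Lean on these libraries where they do the work, as an engineer would, in place of code of your own. Each camera call takes 0.05 s, during which the arm holds its last target. There are 200 camera calls.

TASK

Show the shop assistant what to pack: gently ring the desk bell by pressing its plunger right down with the fingertips and letting it up again, then point from straight above at the ring-shaped stone (the one with a hole through it) for about two seconds, with the fingertips a couple of centimetres above it, and then point in the same way at the round open box it goes in, staying over that box for about two seconds and finishing still pointing at it. Touch nothing but the bell, and do not bring the fingertips low over any other stone or box.

Things in the scene. Friction and masses are not known exactly. Their poses are not given: they have to be found in the camera images.
- bell_plunger (a joint): Plunger of the desk bell: 0 m up (at rest), 0.006 m fully down; a spring pushes it back (1.6 N at the start, 4 N fully down). The bell counts as rung from 0.004 m.
- bell_top (a point): Centre of the top face of the bell's plunger, a steel button 18 mm across, 60 mm above the table at rest; press straight down. Moves with the plunger. The steel dome under it peaks 41 mm above the table.
- bell: Steel desk bell, a dome 78 mm across on a black foot 86 mm across, fixed to the table, between the mat and the boxes. Origin: centre of its underside.
- mat: Thin off-white display mat fixed to the table, 210 mm (its x) by 270 mm (its y), 3 mm thick, to the robot's left; five stones lie on it, in any order, at least 72 mm between centres. Origin: centre of its underside.
- ring_stone: Flat polished slate-grey stone, 10 mm thick, lying on the mat; the ring-shaped one: 46 mm across with a round hole of 16 mm through the middle. Origin: centre of its underside.
- ring_stone_top (a point): Centre of the ring stone, at the level of its top face (13 mm above the table): the point to point at, from straight above. A dwell counts with the TCP 20 to 70 mm above this point; the fingertips stand about 19 mm past the TCP.
- disc_stone: Flat polished slate-grey stone, 10 mm thick, lying on the mat; a plain round disc, 44 mm across, no hole. Origin: centre of its underside. Bystander: not to be touched or pointed at.
- oval_stone: Flat polished slate-grey stone, 10 mm thick, lying on the mat; a long oval, 58 by 30 mm. Origin: centre of its underside. Bystander: not to be touched or pointed at.
- square_stone: Flat polished slate-grey stone, 10 mm thick, lying on the mat; a square, 38 by 38 mm. Origin: centre of its underside. Bystander: not to be touched or pointed at.
- drop_stone: Flat polished slate-grey stone, 10 mm thick, lying on the mat; a drop, round at one end and pointed at the other, 41 by 34 mm. Origin: centre of its underside. Bystander: not to be touched or pointed at.
- round_box: Shallow open-topped box of plain brown card with a white pad inside, 32 mm high, walls 3 mm; the round one, 72 mm across. Stands to the robot's right in a row of three boxes, in any order. Origin: centre of its underside.
- round_box_mouth (a point): Centre of the round box's mouth, at rim level (32 mm above the table): the point to point at, from straight above. A dwell counts with the TCP 20 to 70 mm above this point.
- square_box: Shallow open-topped box of plain brown card with a white pad inside, 32 mm high, walls 3 mm; the square one, 62 by 62 mm. Origin: centre of its underside. Bystander: not to be touched or pointed at.
- long_box: Shallow open-topped box of plain brown card with a white pad inside, 32 mm high, walls 3 mm; the long one, 45 by 120 mm (x, y). Origin: centre of its underside. Bystander: not to be touched or pointed at.
- jar: Loose white jar with a black cap, 68 mm across, 85 mm high, behind the bell. Origin: centre of its underside. Bystander.
- mug: Loose white mug, 80 mm across, 90 mm high, behind the mat. Origin: centre of its underside. Bystander.
Mind the look-alikes: they are no part of the job. What is shaped like the bell but blue or red is not meant. What is shaped like the round_box but purple is not meant.

How it is judged:
By the outcome, as a careful person would: the job done as asked, in the order asked, and still so for the second after the job is handed in, with the robot touching nothing.
It also fails if it takes over 48 s, if anything falls off the work surface, if the arm or the gripper's body presses on something with over 40 N, if the wrist force passes 120 N, or if a joint passes its speed limit or range.

## Working session

There is one attempt and no reset: what is moved stays moved. The work goes in short steps, Python scripts to look and compute and a tool call to move; the robot and the scene stay as the last step left them, time stands still between calls to the robot, and variables do not carry over. Pictures are saved under pics/ and viewed, at most 10 in all, crops included, and the job is handed in when it is done.

Besides the shell and the picture viewer there is one more tool, called after "Request:" as name(argument=value, ...), one argument or row to a line, values as JSON. carry_out: Moves the arm, as the interface text tells. Its arguments: {"type":"object","properties":{"series":{"type":"array","items":{"type":"object","properties":{"delta_rot":{"type":"array","items":{"type":"number"}},"travel":{"type":"array","items":{"type":"number"}},"fingers":{"type":"number"}}}},"squeeze":{"type":"number"}},"required":["series"]}

```bash
mkdir -p pics; cat > h.py <<'E'
import numpy as np, cv2
from workcell import env
def cast(c,px,z):
    K=np.array([[c["fx"],0,c["cx"]],[0,c["fy"],c["cy"]],[0,0,1.]])
    u=cv2.undistortPoints(np.array(px,float).reshape(-1,1,2),K,np.array(c["D"],float)).reshape(-1,2)
    T=np.array(c["world_from_camera"]); d=np.c_[u[:,0],-u[:,1],-np.ones(len(u))]@T[:3,:3].T
    o=T[:3,3]; return o+d*((z-o[2])/d[:,2])[:,None]
E
python3 - <<'E'
from h import *
s=env.get_state(); print(s["clock"],s["tcp_pos"],s["orientation"],s["finger_gap"])
for n in("top","scene"):
    c=env.read_camera(n); np.save(n+".npy",c,allow_pickle=True)
    cv2.imwrite(f"pics/{n}0.png",cv2.resize(c["color"][:,:,::-1],(800,600),interpolation=cv2.INTER_CUBIC))
    print(n,np.round(c["world_from_camera"],3).tolist(),c["fx"])
E
```

```text
0.0 [0.24143676 0.52131916 0.24909555] [-3.16913046e-04  2.15200478e-01  9.76569457e-01 -8.65332827e-04] 0.08543484281045893
top [[0.024, 0.978, -0.205, 0.338], [-1.0, 0.023, -0.008, -0.013], [-0.004, 0.205, 0.979, 1.126], [0.0, 0.0, 0.0, 1.0]] 376.84848649785914
scene [[-0.196, -0.714, 0.672, 1.32], [0.98, -0.136, 0.142, 0.144], [-0.01, 0.687, 0.727, 0.88], [0.0, 0.0, 0.0, 1.0]] 473.91417306550557
```

View pics/top0.png

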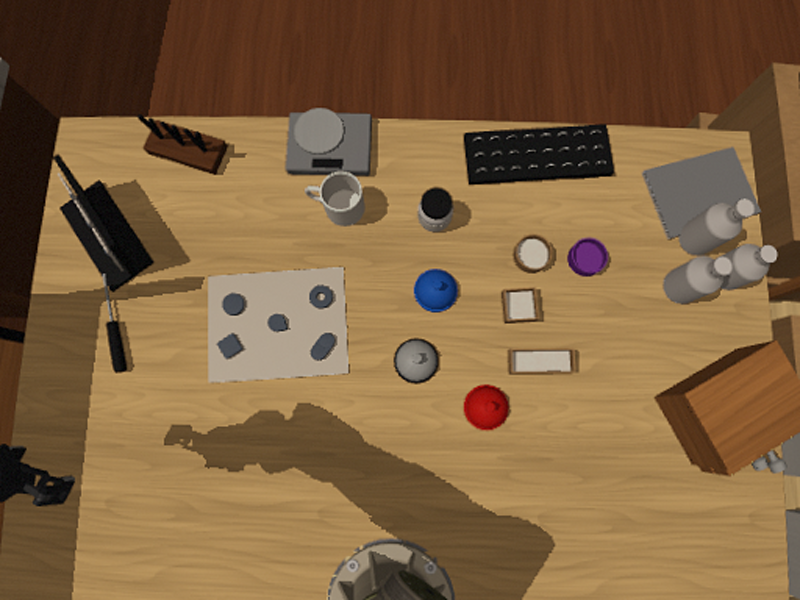

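View pics/scene0.png

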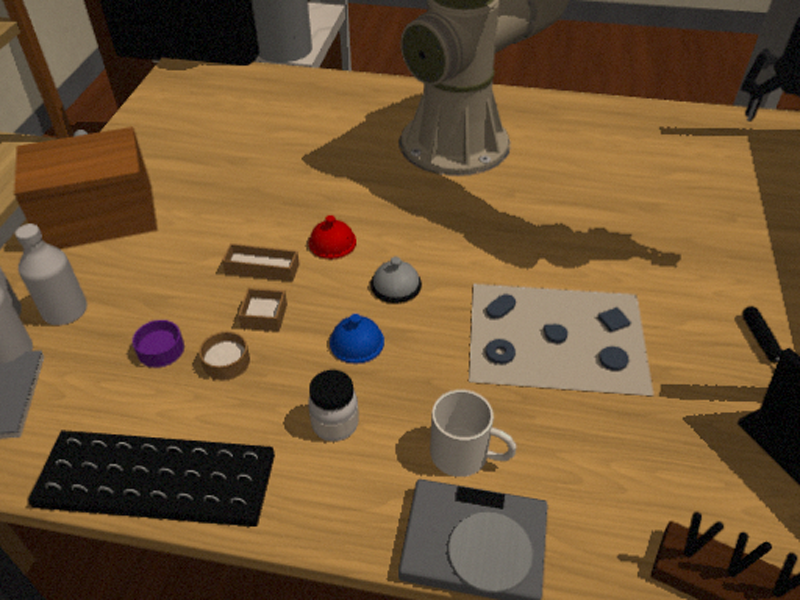

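Top view (800x600):
- **Stones on the mat:** disc (233,304), ring with a hole (321,296), drop (278,322), square (231,346), oval (322,347). The ring is the only one with a hole.
- **Bells:** steel (417,360), blue (436,290), red (486,407). The steel one is meant.
- **Boxes:** round brown (533,254), purple round (588,257, look-alike), square (521,305), long (543,362). The brown round one is meant.

Next I'll measure these and make an enlarged crop to confirm.

```bash
python3 - <<'E'
from h import *
cs={n:np.load(n+".npy",allow_pickle=True).item() for n in("top","scene")}
def blob(c,mask,p,tag,z):
    n,l,st,ce=cv2.connectedComponentsWithStats(mask.astype(np.uint8))
    p=np.array(p)*.64
    k=min((i for i in range(1,n) if st[i,4]>15),key=lambda i:np.hypot(*(ce[i]-p)))
    m=(l==k).astype(np.uint8); ct=max(cv2.findContours(m,0,1)[0],key=cv2.contourArea)
    (e,ax,a)=cv2.fitEllipse(ct); print(tag,"px",np.round(e,1),"ax",np.round(ax,1),"area",st[k,4],"xyz",np.round(cast(c,e,z)[0],4))
P={"top":dict(ring=(321,296),box=(533,254),bell=(417,360)),"scene":dict(ring=(500,351),box=(224,354),bell=(397,280))}
for n,c in cs.items():
    im=c["color"]; hsv=cv2.cvtColor(im,cv2.COLOR_RGB2HSV); H,S,V=[hsv[:,:,i].astype(int) for i in range(3)]
    r,g,b=[im[:,:,i].astype(int) for i in range(3)]
    blob(c,(b>r+3)&(V<130),P[n]["ring"],n+" ring",.013)
    blob(c,(abs(r-b)<45)&(V>120),P[n]["box"],n+" pad",.005)
    blob(c,(abs(r-b)<30)&(V>60),P[n]["bell"],n+" dome",.02)
t,s=cs["top"],cs["scene"]
tiles=[]
for c,n in((t,"top"),(s,"scene")):
    for k in("bell","ring","box"):
        x,y=(np.array(P[n][k])*.64).astype(int); q=c["color"][y-25:y+25,x-25:x+25,::-1]
        tiles.append(cv2.resize(q,(260,260),interpolation=cv2.INTER_NEAREST)); print(n,k,"crop origin",x-25,y-25)
cv2.imwrite("pics/crop.png",np.vstack([np.hstack(tiles[:3]),np.hstack(tiles[3:])]))
E
```

```text
top ring px [204.9 189.6] ax [13.1 13.6] area 132 xyz [0.5579 0.1488 0.013 ]
top pad px [341.1 161.7] ax [17.4 19.1] area 282 xyz [ 0.6574 -0.2667  0.005 ]
top dome px [265.7 230.4] ax [24.8 25.2] area 524 xyz [ 0.4388 -0.037   0.02  ]
scene ring px [319.9 224.3] ax [14.  17.4] area 188 xyz [0.566 0.151 0.013]
scene pad px [142.5 225.6] ax [13.6 22.7] area 260 xyz [ 0.6437 -0.2694  0.005 ]
scene dome px [253.4 177.8] ax [23.2 27.2] area 515 xyz [ 0.4454 -0.035   0.02  ]
top bell crop origin 241 205
top ring crop origin 180 164
top box crop origin 316 137
scene bell crop origin 229 154
scene ring crop origin 295 199
scene box crop origin 118 201
```

View pics/crop.png

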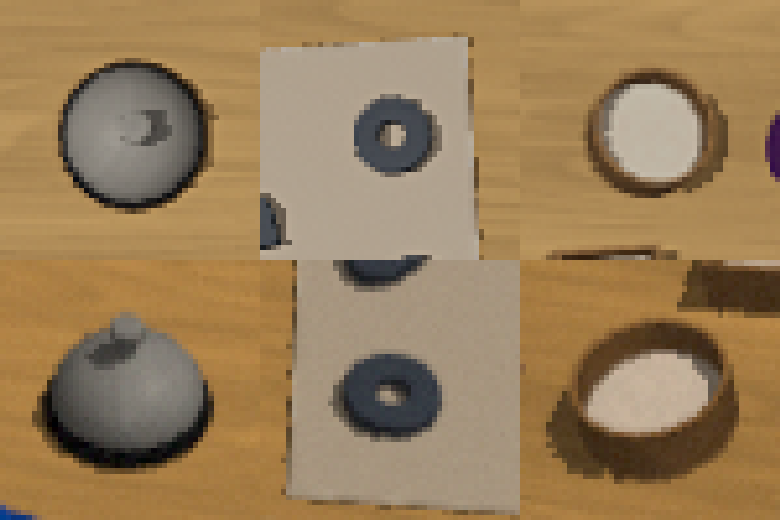

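The crop confirms the steel bell with its plunger at about (139,126) in the top view and (127,318) in the scene view. It also shows the grey ring with its through-hole and the round brown box. Next I'll cast the plunger top, hole and rim centres from both views.

```bash
python3 - <<'E'
from h import *
cs={n:np.load(n+".npy",allow_pickle=True).item() for n in("top","scene")}
O=dict(top=dict(bell=(241,205),ring=(180,164),box=(316,137)),scene=dict(bell=(229,154),ring=(295,199),box=(118,201)))
Q=dict(top=dict(bell=(139,126),ring=(132,134),box=(132,131)),scene=dict(bell=(127,60),ring=(131,130),box=(136,109)))
for k,z in(("bell",.06),("ring",.013),("box",.032)):
    for n in O: 
        p=np.array(O[n][k])+np.array(Q[n][k])/5.2-.5
        print(k,n,np.round(cast(cs[n],p,z)[0],4))
s=env.get_state(); from scipy.spatial.transform import Rotation as R
print(R.from_quat(np.roll(s["orientation"],-1)).as_matrix().round(3))
E
```

```text
bell top [ 0.4401 -0.0403  0.06  ]
bell scene [ 0.4402 -0.0369  0.06  ]
ring top [0.5589 0.1488 0.013 ]
ring scene [0.5635 0.1504 0.013 ]
box top [ 0.6497 -0.2599  0.032 ]
box scene [ 0.6518 -0.2586  0.032 ]
[[-0.907  0.42  -0.001]
 [ 0.42   0.907 -0.001]
 [ 0.    -0.002 -1.   ]]
```

Request:
carry_out(
  series=[
    {"travel": [0.32, -0.9, 0], "delta_rot": [0, 0, 0], "fingers": 1},
    {"travel": [0.32, -0.9, 0], "delta_rot": [0, 0, 0], "fingers": 1},
    {"travel": [0.32, -0.9, 0], "delta_rot": [0, 0, 0], "fingers": 1},
    {"travel": [0.32, -0.9, 0], "delta_rot": [0, 0, 0], "fingers": 1},
    {"travel": [0.32, -0.9, 0], "delta_rot": [0, 0, 0], "fingers": 1},
  ],
  squeeze=20,
)

```text
clock: 0.72
tcp_pos: [0.2817, 0.4083, 0.2496]
orientation: [-0.0, 0.215, 0.977, -0.0]
wrist_force: [1.0, 0.5, 0.3]
finger_gap: -0.0
grip_force: 0.0
```

Request:
carry_out(
  series=[
    {"travel": [0.32, -0.9, 0], "delta_rot": [0, 0, 0], "fingers": 1},
    {"travel": [0.32, -0.9, 0], "delta_rot": [0, 0, 0], "fingers": 1},
    {"travel": [0.32, -0.9, 0], "delta_rot": [0, 0, 0], "fingers": 1},
    {"travel": [0.32, -0.9, 0], "delta_rot": [0, 0, 0], "fingers": 1},
    {"travel": [0.32, -0.9, 0], "delta_rot": [0, 0, 0], "fingers": 1},
  ],
)

```text
clock: 1.35
tcp_pos: [0.3216, 0.2959, 0.2497]
orientation: [-0.0, 0.215, 0.977, -0.0]
wrist_force: [0.0, 0.1, 0.6]
finger_gap: -0.0
grip_force: 0.0
```

Request:
carry_out(
  series=[
    {"travel": [0.32, -0.9, 0], "delta_rot": [0, 0, 0], "fingers": 1},
    {"travel": [0.32, -0.9, 0], "delta_rot": [0, 0, 0], "fingers": 1},
    {"travel": [0.32, -0.9, 0], "delta_rot": [0, 0, 0], "fingers": 1},
    {"travel": [0.32, -0.9, 0], "delta_rot": [0, 0, 0], "fingers": 1},
    {"travel": [0.32, -0.9, 0], "delta_rot": [0, 0, 0], "fingers": 1},
  ],
)

```text
clock: 1.98
tcp_pos: [0.3616, 0.1835, 0.2498]
orientation: [-0.0, 0.215, 0.977, -0.0]
wrist_force: [-0.2, -0.8, -0.2]
finger_gap: 0.0
grip_force: 0.0
```

Request:
carry_out(
  series=[
    {"travel": [0.32, -0.9, 0], "delta_rot": [0, 0, 0], "fingers": 1},
    {"travel": [0.32, -0.9, 0], "delta_rot": [0, 0, 0], "fingers": 1},
    {"travel": [0.32, -0.9, 0], "delta_rot": [0, 0, 0], "fingers": 1},
    {"travel": [0.32, -0.9, 0], "delta_rot": [0, 0, 0], "fingers": 1},
    {"travel": [0.32, -0.9, 0], "delta_rot": [0, 0, 0], "fingers": 1},
  ],
)

```text
clock: 2.6
tcp_pos: [0.4016, 0.071, 0.2497]
orientation: [-0.0, 0.215, 0.977, -0.0]
wrist_force: [0.3, 0.3, 0.6]
finger_gap: 0.0
grip_force: 0.0
```

Request:
carry_out(
  series=[
    {"travel": [0.32, -0.9, -0.2], "delta_rot": [0, 0, 0], "fingers": 1},
    {"travel": [0.32, -0.9, -0.6], "delta_rot": [0, 0, 0], "fingers": 1},
    {"travel": [0.32, -0.8, -0.6], "delta_rot": [0, 0, 0], "fingers": 1},
    {"travel": [0.3, -0.8, -0.6], "delta_rot": [0, 0, 0], "fingers": 1},
    {"travel": [0, 0, 0], "delta_rot": [0, 0, 0], "fingers": 1},
  ],
)

```text
clock: 3.22
tcp_pos: [0.4325, -0.0139, 0.1987]
orientation: [-0.001, 0.216, 0.976, 0.0]
wrist_force: [-0.6, -0.5, 1.0]
finger_gap: 0.0002
grip_force: 0.0
```

Request:
carry_out(
  series=[
    {"travel": [0.14, -0.5, -0.8], "delta_rot": [0, 0, 0], "fingers": 1},
    {"travel": [0.14, -0.5, -0.8], "delta_rot": [0, 0, 0], "fingers": 1},
    {"travel": [0, 0, -0.8], "delta_rot": [0, 0, 0], "fingers": 1},
    {"travel": [0, 0, -0.8], "delta_rot": [0, 0, 0], "fingers": 1},
    {"travel": [0, 0, 0], "delta_rot": [0, 0, 0], "fingers": 1},
  ],
)

```text
clock: 3.85
tcp_pos: [0.4389, -0.0373, 0.1193]
orientation: [-0.002, 0.215, 0.977, 0.0]
wrist_force: [0.8, 0.7, -0.2]
finger_gap: -0.0001
grip_force: 0.0
```

```bash
python3 - <<'E'
from h import *
from scipy.spatial.transform import Rotation as R
s=env.get_state(); c=env.read_camera("wrist"); print(s["tcp_pos"],s["clock"])
T=np.eye(4);T[:3,:3]=R.from_quat(np.roll(s["orientation"],-1)).as_matrix();T[:3,3]=s["tcp_pos"]
c["world_from_camera"]=T@np.array(c["hand_eye"]); np.save("w1.npy",c,allow_pickle=True)
sc=env.read_camera("scene")["color"][:,:,::-1][100:220,190:320]
a=cv2.resize(c["color"][:,:,::-1],(512,384)); b=cv2.resize(sc,(280,258))
o=np.zeros((384,792,3),np.uint8);o[:,:512]=a;o[:258,512:]=b;cv2.imwrite("pics/w1.png",o)
E
```

```text
[ 0.43885954 -0.03730214  0.11926097] 3.85
```

View pics/w1.png

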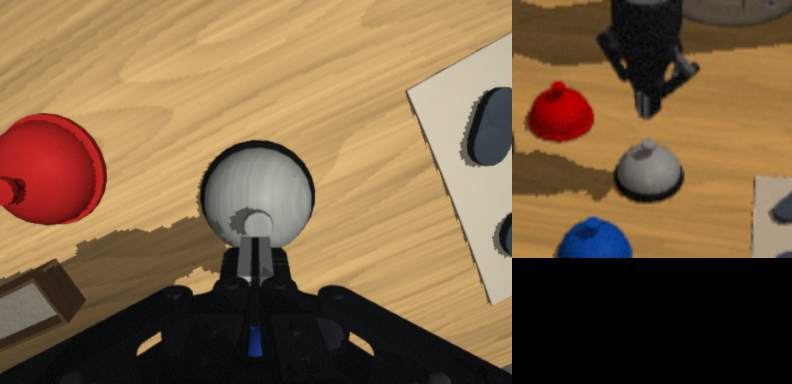

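The wrist view shows the steel plunger's button at about (258,225), just beyond the closed fingertips. The red bell is well to the left.

```bash
python3 - <<'E'
from h import *
c=np.load("w1.npy",allow_pickle=True).item()
print(cast(c,[(258,225),(244,225),(272,225),(258,211)],.06).round(4), cast(c,[(258,194)],.005).round(4))
E
```

```text
[[ 0.4421 -0.0361  0.06  ]
 [ 0.4387 -0.0435  0.06  ]
 [ 0.4456 -0.0286  0.06  ]
 [ 0.4342 -0.0324  0.06  ]] [[ 0.4407 -0.0348  0.005 ]]
```

Request:
carry_out(
  series=[
    {"travel": [0.04, 0.04, -0.7], "delta_rot": [0, 0, 0], "fingers": 1},
    {"travel": [0, 0, -0.7], "delta_rot": [0, 0, 0], "fingers": 1},
    {"travel": [0, 0, -0.16], "delta_rot": [0, 0, 0], "fingers": 1},
    {"travel": [0, 0, -0.12], "delta_rot": [0, 0, 0], "fingers": 1},
    {"travel": [0, 0, 0], "delta_rot": [0, 0, 0], "fingers": 1},
  ],
)

```text
clock: 4.58
tcp_pos: [0.4418, -0.0373, 0.0788]
orientation: [0.001, 0.215, 0.977, 0.0]
wrist_force: [0.3, -0.0, 0.6]
finger_gap: -0.0002
grip_force: 0.4
```

Request:
carry_out(
  series=[
    {"travel": [0, 0, -0.08], "delta_rot": [0, 0, 0], "fingers": 1},
    {"travel": [0, 0, -0.08], "delta_rot": [0, 0, 0], "fingers": 1},
    {"travel": [0, 0, 0], "delta_rot": [0, 0, 0], "fingers": 1},
  ],
)

```text
clock: 4.95
tcp_pos: [0.4419, -0.0373, 0.0743]
orientation: [0.001, 0.215, 0.977, 0.0]
wrist_force: [1.5, 1.0, 2.9]
finger_gap: -0.0003
grip_force: 1.6
```

Request:
carry_out(
  series=[
    {"travel": [0, 0, -0.08], "delta_rot": [0, 0, 0], "fingers": 1},
    {"travel": [0, 0, 0], "delta_rot": [0, 0, 0], "fingers": 1},
  ],
)

```text
clock: 5.2
tcp_pos: [0.4418, -0.0373, 0.0727]
orientation: [0.001, 0.215, 0.977, 0.0]
wrist_force: [0.5, 0.9, 7.7]
finger_gap: 0.0002
grip_force: 4.1
```

Wrist force rose to 7.7 N, above the 4 N spring maximum, so the plunger is fully down. Now I'll release it, rise and move to the ring.

Request:
carry_out(
  series=[
    {"travel": [0, 0, 0.2], "delta_rot": [0, 0, 0], "fingers": 1},
    {"travel": [0, 0, 0.6], "delta_rot": [0, 0, 0], "fingers": 1},
    {"travel": [0, 0, 1], "delta_rot": [0, 0, 0], "fingers": 1},
    {"travel": [0, 0, 1], "delta_rot": [0, 0, 0], "fingers": 1},
    {"travel": [0, 0, 1], "delta_rot": [0, 0, 0], "fingers": 1},
  ],
)

```text
clock: 5.82
tcp_pos: [0.4402, -0.0372, 0.1672]
orientation: [-0.001, 0.215, 0.977, -0.0]
wrist_force: [0.4, -0.5, -1.1]
finger_gap: 0.0002
grip_force: 0.0
```

Request:
carry_out(
  series=[
    {"travel": [0.47, 0.75, 0.4], "delta_rot": [0, 0, 0], "fingers": 1},
    {"travel": [0.47, 0.75, 0], "delta_rot": [0, 0, 0], "fingers": 1},
    {"travel": [0.47, 0.75, 0], "delta_rot": [0, 0, 0], "fingers": 1},
    {"travel": [0.47, 0.75, 0], "delta_rot": [0, 0, 0], "fingers": 1},
    {"travel": [0.47, 0.75, 0], "delta_rot": [0, 0, 0], "fingers": 1},
  ],
)

```text
clock: 6.45
tcp_pos: [0.4994, 0.0569, 0.1764]
orientation: [-0.001, 0.215, 0.977, -0.0]
wrist_force: [0.3, -0.4, 0.7]
finger_gap: 0.0006
grip_force: 0.0
```

Request:
carry_out(
  series=[
    {"travel": [0.47, 0.75, 0], "delta_rot": [0, 0, 0], "fingers": 1},
    {"travel": [0.47, 0.75, 0], "delta_rot": [0, 0, 0], "fingers": 1},
    {"travel": [0.47, 0.75, 0], "delta_rot": [0, 0, 0], "fingers": 1},
    {"travel": [0.47, 0.75, 0], "delta_rot": [0, 0, 0], "fingers": 1},
    {"travel": [0.47, 0.7, 0], "delta_rot": [0, 0, 0], "fingers": 1},
  ],
)

```text
clock: 7.08
tcp_pos: [0.5588, 0.1498, 0.1765]
orientation: [-0.001, 0.215, 0.977, -0.0]
wrist_force: [0.6, -0.2, 0.3]
finger_gap: -0.0002
grip_force: 0.0
```

Request:
carry_out(
  series=[
    {"travel": [0, 0, 0], "delta_rot": [0, 0, 0], "fingers": 1},
  ],
)

```text
clock: 7.2
tcp_pos: [0.559, 0.15, 0.1764]
orientation: [-0.0, 0.214, 0.977, -0.0]
wrist_force: [-1.5, -0.6, -0.0]
finger_gap: -0.0001
grip_force: 0.0
```

```bash
python3 - <<'E'
from h import *
from scipy.spatial.transform import Rotation as R
s=env.get_state(); c=env.read_camera("wrist"); print(s["tcp_pos"],s["clock"])
T=np.eye(4);T[:3,:3]=R.from_quat(np.roll(s["orientation"],-1)).as_matrix();T[:3,3]=s["tcp_pos"]
c["world_from_camera"]=T@np.array(c["hand_eye"]); np.save("w2.npy",c,allow_pickle=True)
cv2.imwrite("pics/w2.png",c["color"][:,:,::-1])
im=c["color"].astype(int); m=((im[:,:,2]>im[:,:,0]+3)&(im.max(2)<130)&(im.max(2)>35)).astype(np.uint8)
cs,h=cv2.findContours(m,cv2.RETR_CCOMP,cv2.CHAIN_APPROX_NONE)
for q in cs:
    if cv2.contourArea(q)>100:
        e=cv2.minEnclosingCircle(q); print(np.round(e[0]),round(e[1],1),cast(c,[e[0]],.013).round(4))
E
```

```text
[0.55897705 0.15003644 0.17637317] 7.2
[ 66. 285.] 44.3 [[ 0.5819 -0.072   0.013 ]]
[257. 177.] 24.9 [[0.5607 0.1517 0.013 ]]
[257. 177.] 10.2 [[0.5606 0.1519 0.013 ]]
[317.  80.] 24.1 [[0.5065 0.2312 0.013 ]]
[432.  77.] 26.4 [[0.5431 0.3213 0.013 ]]
[200.  79.] 35.3 [[0.4654 0.144  0.013 ]]
[401.   0.] 12.0 [[0.4763 0.3168 0.013 ]]
```

View pics/w2.png

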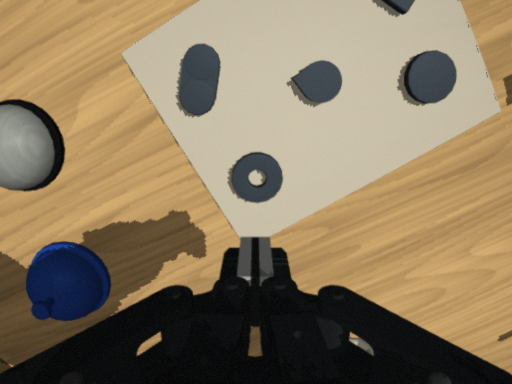

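The wrist view shows the ring, with its hole, at (257,177), which works out to (0.560, 0.151). The arm is straight above it, so I'll descend and dwell.

Request:
carry_out(
  series=[
    {"travel": [0.04, 0.04, -1], "delta_rot": [0, 0, 0], "fingers": 1},
    {"travel": [0, 0, -1], "delta_rot": [0, 0, 0], "fingers": 1},
    {"travel": [0, 0, -1], "delta_rot": [0, 0, 0], "fingers": 1},
    {"travel": [0, 0, -1], "delta_rot": [0, 0, 0], "fingers": 1},
    {"travel": [0, 0, -0.9], "delta_rot": [0, 0, 0], "fingers": 1},
  ],
)

```text
clock: 7.88
tcp_pos: [0.5588, 0.1492, 0.0536]
orientation: [-0.001, 0.216, 0.976, -0.0]
wrist_force: [-0.1, -0.4, 0.6]
finger_gap: -0.0002
grip_force: 0.0
```

Request:
carry_out(
  series=[
    {"travel": [0, 0, 0], "delta_rot": [0, 0, 0], "fingers": 1},
    {"travel": [0, 0, 0], "delta_rot": [0, 0, 0], "fingers": 1},
    {"travel": [0, 0, 0], "delta_rot": [0, 0, 0], "fingers": 1},
    {"travel": [0, 0, 0], "delta_rot": [0, 0, 0], "fingers": 1},
    {"travel": [0, 0, 0], "delta_rot": [0, 0, 0], "fingers": 1},
  ],
)

```text
clock: 8.5
tcp_pos: [0.56, 0.1501, 0.055]
orientation: [0.0, 0.215, 0.977, 0.0]
wrist_force: [-1.0, 0.5, 0.3]
finger_gap: -0.0001
grip_force: 0.0
```

Request:
carry_out(
  series=[
    {"travel": [0, 0, 0], "delta_rot": [0, 0, 0], "fingers": 1},
    {"travel": [0, 0, 0], "delta_rot": [0, 0, 0], "fingers": 1},
    {"travel": [0, 0, 0], "delta_rot": [0, 0, 0], "fingers": 1},
    {"travel": [0, 0, 0], "delta_rot": [0, 0, 0], "fingers": 1},
    {"travel": [0, 0, 0], "delta_rot": [0, 0, 0], "fingers": 1},
  ],
)

```text
clock: 9.12
tcp_pos: [0.5597, 0.15, 0.0545]
orientation: [0.0, 0.215, 0.977, 0.0]
wrist_force: [0.4, 1.0, -0.2]
finger_gap: -0.0002
grip_force: 0.0
```

Request:
carry_out(
  series=[
    {"travel": [0, 0, 0], "delta_rot": [0, 0, 0], "fingers": 1},
    {"travel": [0, 0, 0], "delta_rot": [0, 0, 0], "fingers": 1},
    {"travel": [0, 0, 0], "delta_rot": [0, 0, 0], "fingers": 1},
    {"travel": [0, 0, 0], "delta_rot": [0, 0, 0], "fingers": 1},
    {"travel": [0, 0, 0], "delta_rot": [0, 0, 0], "fingers": 1},
  ],
)

```text
clock: 9.75
tcp_pos: [0.5597, 0.15, 0.0545]
orientation: [0.0, 0.215, 0.977, 0.0]
wrist_force: [0.1, 0.3, -0.1]
finger_gap: 0.0
grip_force: 0.0
```

Request:
carry_out(
  series=[
    {"travel": [0, 0, 0], "delta_rot": [0, 0, 0], "fingers": 1},
    {"travel": [0, 0, 0], "delta_rot": [0, 0, 0], "fingers": 1},
    {"travel": [0, 0, 0], "delta_rot": [0, 0, 0], "fingers": 1},
  ],
)

```text
clock: 10.12
tcp_pos: [0.5597, 0.15, 0.0545]
orientation: [0.0, 0.215, 0.977, 0.0]
wrist_force: [-0.2, -0.3, -0.3]
finger_gap: -0.0001
grip_force: 0.0
```

Request:
carry_out(
  series=[
    {"travel": [0, 0, 1], "delta_rot": [0, 0, 0], "fingers": 1},
    {"travel": [0, 0, 1], "delta_rot": [0, 0, 0], "fingers": 1},
    {"travel": [0, 0, 1], "delta_rot": [0, 0, 0], "fingers": 1},
    {"travel": [0, 0, 1], "delta_rot": [0, 0, 0], "fingers": 1},
    {"travel": [0, 0, 1], "delta_rot": [0, 0, 0], "fingers": 1},
  ],
)

```text
clock: 10.75
tcp_pos: [0.5596, 0.15, 0.1804]
orientation: [0.0, 0.215, 0.977, 0.0]
wrist_force: [-0.1, 0.4, 0.3]
finger_gap: -0.0002
grip_force: 0.0
```

Request:
carry_out(
  series=[
    {"travel": [0.2, -0.9, 0.4], "delta_rot": [0, 0, 0], "fingers": 1},
    {"travel": [0.2, -0.9, 0], "delta_rot": [0, 0, 0], "fingers": 1},
    {"travel": [0.2, -0.9, 0], "delta_rot": [0, 0, 0], "fingers": 1},
    {"travel": [0.2, -0.9, 0], "delta_rot": [0, 0, 0], "fingers": 1},
    {"travel": [0.2, -0.9, 0], "delta_rot": [0, 0, 0], "fingers": 1},
  ],
)

```text
clock: 11.38
tcp_pos: [0.5848, 0.0368, 0.1895]
orientation: [0.0, 0.215, 0.977, 0.0]
wrist_force: [-0.1, 0.5, 0.1]
finger_gap: -0.0002
grip_force: 0.0
```

Request:
carry_out(
  series=[
    {"travel": [0.2, -0.9, 0], "delta_rot": [0, 0, 0], "fingers": 1},
    {"travel": [0.2, -0.9, 0], "delta_rot": [0, 0, 0], "fingers": 1},
    {"travel": [0.2, -0.9, 0], "delta_rot": [0, 0, 0], "fingers": 1},
    {"travel": [0.2, -0.9, 0], "delta_rot": [0, 0, 0], "fingers": 1},
    {"travel": [0.2, -0.9, 0], "delta_rot": [0, 0, 0], "fingers": 1},
  ],
)

```text
clock: 12.0
tcp_pos: [0.61, -0.0765, 0.1895]
orientation: [0.0, 0.215, 0.977, 0.0]
wrist_force: [1.1, 0.9, -1.2]
finger_gap: -0.0002
grip_force: 0.0
```

Request:
carry_out(
  series=[
    {"travel": [0.2, -0.9, 0], "delta_rot": [0, 0, 0], "fingers": 1},
    {"travel": [0.2, -0.9, 0], "delta_rot": [0, 0, 0], "fingers": 1},
    {"travel": [0.2, -0.9, 0], "delta_rot": [0, 0, 0], "fingers": 1},
    {"travel": [0.2, -0.9, 0], "delta_rot": [0, 0, 0], "fingers": 1},
    {"travel": [0.2, -0.9, 0], "delta_rot": [0, 0, 0], "fingers": 1},
  ],
)

```text
clock: 12.62
tcp_pos: [0.635, -0.189, 0.1895]
orientation: [0.0, 0.215, 0.977, 0.0]
wrist_force: [0.2, 0.3, -0.1]
finger_gap: 0.0001
grip_force: 0.0
```

Request:
carry_out(
  series=[
    {"travel": [0.2, -0.9, 0], "delta_rot": [0, 0, 0], "fingers": 1},
    {"travel": [0.2, -0.9, 0], "delta_rot": [0, 0, 0], "fingers": 1},
    {"travel": [0.2, -0.9, 0], "delta_rot": [0, 0, 0], "fingers": 1},
    {"travel": [0.05, -0.15, 0], "delta_rot": [0, 0, 0], "fingers": 1},
    {"travel": [0, 0, 0], "delta_rot": [0, 0, 0], "fingers": 1},
  ],
)

```text
clock: 13.25
tcp_pos: [0.6508, -0.2588, 0.1892]
orientation: [-0.0, 0.215, 0.977, 0.0]
wrist_force: [0.2, -0.6, 0.1]
finger_gap: -0.0
grip_force: 0.0
```

```bash
python3 - <<'E'
from h import *
from scipy.spatial.transform import Rotation as R
s=env.get_state(); c=env.read_camera("wrist"); print(s["tcp_pos"],s["clock"])
T=np.eye(4);T[:3,:3]=R.from_quat(np.roll(s["orientation"],-1)).as_matrix();T[:3,3]=s["tcp_pos"]
c["world_from_camera"]=T@np.array(c["hand_eye"]); np.save("w3.npy",c,allow_pickle=True)
cv2.imwrite("pics/w3.png",c["color"][:,:,::-1])
im=c["color"].astype(int); m=((abs(im[:,:,2]-im[:,:,0])<45)&(im.max(2)>120)).astype(np.uint8)
for q in cv2.findContours(m,0,1)[0]:
    if cv2.contourArea(q)>300:
        e=cv2.minEnclosingCircle(q); print(np.round(e[0]),round(e[1],1),cast(c,[e[0]],.005).round(4))
E
```

```text
[ 0.65083948 -0.25882013  0.18923329] 13.25
[142. 218.] 35.2 [[ 0.6478 -0.3794  0.005 ]]
[254. 177.] 34.6 [[ 0.6565 -0.261   0.005 ]]
[232.  57.] 46.4 [[ 0.5512 -0.2329  0.005 ]]
```

View pics/w3.png

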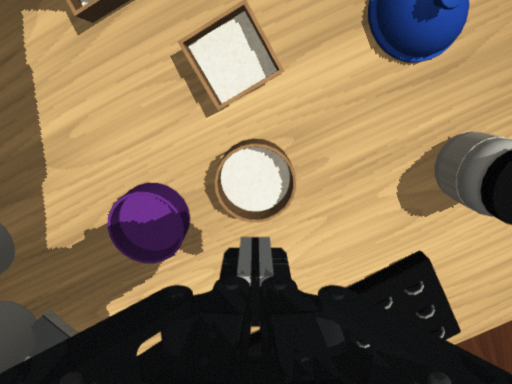

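The wrist view shows the brown round box at (255,180), directly under the tool. The purple look-alike is at (149,222) and the square box at (232,57). I'll descend and dwell.

Request:
carry_out(
  series=[
    {"travel": [0.04, -0.04, -0.95], "delta_rot": [0, 0, 0], "fingers": 1},
    {"travel": [0, 0, -0.95], "delta_rot": [0, 0, 0], "fingers": 1},
    {"travel": [0, 0, -0.95], "delta_rot": [0, 0, 0], "fingers": 1},
    {"travel": [0, 0, -0.95], "delta_rot": [0, 0, 0], "fingers": 1},
    {"travel": [0, 0, -0.9], "delta_rot": [0, 0, 0], "fingers": 1},
  ],
)

```text
clock: 13.92
tcp_pos: [0.6519, -0.2584, 0.0716]
orientation: [-0.0, 0.214, 0.977, 0.0]
wrist_force: [1.1, -0.5, 0.3]
finger_gap: -0.0
grip_force: 0.0
```

Request:
carry_out(
  series=[
    {"travel": [0, 0, 0], "delta_rot": [0, 0, 0], "fingers": 1},
    {"travel": [0, 0, 0], "delta_rot": [0, 0, 0], "fingers": 1},
    {"travel": [0, 0, 0], "delta_rot": [0, 0, 0], "fingers": 1},
    {"travel": [0, 0, 0], "delta_rot": [0, 0, 0], "fingers": 1},
    {"travel": [0, 0, 0], "delta_rot": [0, 0, 0], "fingers": 1},
  ],
)

```text
clock: 14.55
tcp_pos: [0.6522, -0.2599, 0.0726]
orientation: [0.0, 0.215, 0.977, -0.0]
wrist_force: [0.8, -1.0, -0.9]
finger_gap: 0.0003
grip_force: 0.0
```

Request:
carry_out(
  series=[
    {"travel": [0, 0, 0], "delta_rot": [0, 0, 0], "fingers": 1},
    {"travel": [0, 0, 0], "delta_rot": [0, 0, 0], "fingers": 1},
    {"travel": [0, 0, 0], "delta_rot": [0, 0, 0], "fingers": 1},
    {"travel": [0, 0, 0], "delta_rot": [0, 0, 0], "fingers": 1},
    {"travel": [0, 0, 0], "delta_rot": [0, 0, 0], "fingers": 1},
  ],
)

```text
clock: 15.18
tcp_pos: [0.6519, -0.2597, 0.072]
orientation: [-0.0, 0.215, 0.977, 0.0]
wrist_force: [0.3, 0.3, -0.1]
finger_gap: 0.0002
grip_force: 0.0
```

Request:
carry_out(
  series=[
    {"travel": [0, 0, 0], "delta_rot": [0, 0, 0], "fingers": 1},
    {"travel": [0, 0, 0], "delta_rot": [0, 0, 0], "fingers": 1},
    {"travel": [0, 0, 0], "delta_rot": [0, 0, 0], "fingers": 1},
    {"travel": [0, 0, 0], "delta_rot": [0, 0, 0], "fingers": 1},
    {"travel": [0, 0, 0], "delta_rot": [0, 0, 0], "fingers": 1},
  ],
)

```text
clock: 15.8
tcp_pos: [0.652, -0.2597, 0.072]
orientation: [0.0, 0.215, 0.977, 0.0]
wrist_force: [-0.1, 0.6, 0.4]
finger_gap: -0.0001
grip_force: 0.0
```

Request:
carry_out(
  series=[
    {"travel": [0, 0, 0], "delta_rot": [0, 0, 0], "fingers": 1},
    {"travel": [0, 0, 0], "delta_rot": [0, 0, 0], "fingers": 1},
    {"travel": [0, 0, 0], "delta_rot": [0, 0, 0], "fingers": 1},
    {"travel": [0, 0, 0], "delta_rot": [0, 0, 0], "fingers": 1},
  ],
)

```text
clock: 16.3
tcp_pos: [0.6519, -0.2597, 0.072]
orientation: [-0.0, 0.215, 0.977, 0.0]
wrist_force: [0.3, 0.3, 0.1]
finger_gap: -0.0
grip_force: 0.0
```

```bash
python3 -c "
from workcell import env
print(env.hand_in())"
```

```text
the job is handed in; nothing more can be done
None
```

I rang the steel bell with a full press and release, then pointed at the ring stone and at the brown round box for over two seconds each; I handed in at about 16 s, still over the box, and no verdict came back.

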